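# Fix the loose pulley on a lathe countershaft

## Robot

A 6-joint arm with a two-finger parallel gripper is mounted at the origin on the work surface. World frame = base frame: x ahead of the robot, y to its left, z up, the work surface at z = 0. Lengths are in mm, angles in rad, forces in N, time in s.
With the tool pointing down it reaches from about 300 to 775 mm from the base axis. Payload 14.6 kg.
Tool frame: the origin (TCP) lies midway between the tips of the shut fingers; the grasp point (between the pads) lies 19 mm behind it; y points along the fingers, z is the direction in which the jaws open and shut, and the axes are right-handed (so a half turn about y gives the same grasp; the last joint's range is limited). The gripper opens to 94 mm and grips with 3 to 60 N. Pads are 16 mm wide; open, the fingers measure 119 mm over their backs; the gripper's body (75 mm by 177 mm) begins 78 mm behind the grasp point.
Start: joints at [1.055, 0.3, 1.521, -0, 1.321, -0.067], TCP at [238.633, 495.524, 205.446] pointing down, gripper open.
Joint ranges: [-3.03, 3.03], [-0.79, 2.21], [0.23, 2.52], [-1.04, 4.18], [0, 3.07], [-2.55, 2.55]. Speed limits (rad/s): [2.22, 2.22, 2.57, 3.14, 3.14, 3.14].

## Interface

Orientations are given as [roll, pitch, yaw] about the fixed x, y, z axes, in that order (R = Rz(yaw) Ry(pitch) Rx(roll)).
In Python, from cell import manip gives the robot as it stands.
- The arm moves only by the tool play_rows, never from a script. Its argument "series" is a list of rows, each a list of 3 entries, a list of its own where there are three numbers: the shift along the tool's x, y, z in m, then the turn about the tool's y in rad, then the closure, from 0 (fully open) to 1 (shut). In form: [[[dx, dy, dz], twist, grip], ...]. A call has 1 to 20 rows; each row is the pose to reach, as a shift and turn from the pose measured when the call began, along the tool's axes at that moment; what a row does not reach only later rows make up. A row lasts 1/10 s, in which the tool goes at most 50 mm and 8.59 degrees, less where a joint would pass 70% of its speed; a pose out of reach is approached as far as the arm can. A call with a gripper value outside its range is refused whole. The fingers move at their own pace and stop on an object; "squeeze" is the grip in N (left out, the last holds). Time passes only in rows, so rows that repeat a pose let the fingers close. It gives the time, the measured TCP pose, the force and the opening at its end, in the units of the state.
- manip.read_state(): the state, without advancing time (a new reading comes with each control period).
- manip.camera(name): name is "scene" or "top"; returns the picture (420x560x3 uint8, red, green, blue); there is no depth.
- manip.camera_params(name): a dict with "K" (3x3 intrinsics, pixels), "dist_coeffs" ([k1, k2, p1, p2, k3] as OpenCV has them; the pictures are not rectified), "rvec" (rotation vector, rad) and "tvec" (3), from world to camera coordinates, as OpenCV has them. Camera axes: x right, y down, z forward; pixel columns grow to the right and rows downward; lengths in mm; the calibration is good to about 2 mm. A picture is of the moment at which its call begins. camera_params takes no time and is no camera call.
- manip.sign_off(): hands the job in, once; it reports no verdict.
The state is a dict: "clock": time; "joints": joint angles; "qd": joint speeds; "effort": joint torques, N m; "eef_pos": TCP position; "eef_rot": TCP orientation; "wrist_force": force on the tool from outside, world axes, zero at the start; "moment": the same for the moment, N m; "finger_gap": finger opening in mm.
Only numpy, scipy, OpenCV 4.12 (cv2) and the standard library are available. Lean on these libraries where they do the work, as an engineer would, in place of code of your own. Each camera call takes 0.05 s, during which the arm holds its last target. There are 200 camera calls.

## Task

The small pulley of this lathe countershaft is loose on its shaft and wedged so that it cannot turn. Turn the shaft by the rim of its big pulley until the flat on the shaft faces straight up, squarely under the small pulley's set screw; then take the T-handle hex key from the tool block, feel it gently into the screw's socket without forcing it, and screw clockwise until the screw bears firmly on the flat, at about 0.5 N m and no more than 0.8. Leave the key standing fully home in the screw and the other things on the bench where they are.

Things in the scene. Friction and masses are not known exactly. Their poses are not given: they have to be found in the camera images.
- countershaft: Fixed timber base (185 x 275 x 60 mm) with two cast pillow blocks that carry a level 35 mm steel shaft along y, axis 108 mm up. Origin on the bench under the set screw, z up. Between the blocks: the small pulley (88 mm), held by wooden wedges; its hub has a round boss on top with the set screw in it. The +y end of the shaft carries the big pulley.
- screw_axis (a point): Centre of the top of the boss (36 mm across), 148 mm above the bench, on the set screw's upright axis. Black socket-head screw, pitch 2.5 mm; its head, 27 mm wide, rises 26 mm above the boss top at first, 24 mm once tight. 14 mm hexagon socket, 16 mm deep, at an unknown angle: the key enters at any of six angles, within about 3 degrees.
- shaft: The shaft with its big pulley, turning together (friction about 0.2 N m). Origin on the shaft axis, 108 mm above the bench, under the set screw. y runs along the shaft to the big pulley; z points out square to the 14 mm wide flat, so the flat faces the screw when z points up. Big pulley: 160 mm across, rim 26 mm thick, its middle plane at y = +168 mm.
- key: T-handle hex key, about 0.35 kg, upright in a hole, leaning a little. Origin at the middle of its lower end, z up along the 14 mm hexagon shank, two flats facing +y and -y, last 4 mm tapered to 9 mm. Black bar handle 110 mm along x, 18 mm thick (y), 24 mm high. Its end stops about 22 mm above the boss top while its corners lie on the screw's rim, 10 mm when in the socket, 8 mm once tight.
- key_grip (a point): Centre of the key's bar handle, 104 mm above its lower end. The key stands by itself when let go in the socket. The screw runs in easily (under 0.15 N m) for about 4 to 5 rad, clockwise seen from above, then bears on the flat: the torque climbs to 0.7 N m in about 0.6 rad more. 0.3 to 0.7 N m is firm; much over 0.8 N m overtightens it.
- key_tip (a point): Middle of the lower end of the key, 104 mm below the centre of its handle.
- tool_block: Drilled hardwood block, 60 x 130 x 70 mm, fixed on the bench; origin under its centre. The key stands in a 60 mm deep hole, 20 mm to +y of the centre; three short drill bits stand up to 18 mm out of its other end.
- try_square: Try square lying flat on the bench (wooden stock 110 mm, steel blade 150 mm), to be left alone; origin under its stock.
- screwdriver: Wooden-handled screwdriver, 190 mm, lying on the bench, to be left alone.
- tin: Closed green tin, 72 mm wide and 75 mm high, to be left alone; origin under its centre.
- figure: Carved wooden figure on a 60 x 70 mm foot, 130 mm high, to be left alone; origin under its centre.
Mind the look-alikes: they are no part of the job. Leave any pink or purple look-alike of the key alone.

How it is judged (in metres and radians):
On the way, in this order (a step that is already met when the one before it is completed fails the run):
1. the flat of the shaft faces the set screw (angle between the z axis of shaft and the z axis of countershaft, either way round below 0.12 rad), for 0.2 s.
2. the key is down in the screw's socket (z of key_tip in the frame of screw_axis below 0.0135 m and horizontal distance between key_tip and screw_axis below 0.004 m), for 0.2 s.
At the end, for the whole second after the job is handed in: The shaft's flat is within 0.12 rad of facing straight up, the set screw presses on the shaft with more than 20 N, and the key stands upright (within 0.12 rad), at rest, its end at most 12.5 mm above the boss top and within 4 mm of the screw's axis (angle between the z axis of shaft and the z axis of countershaft, either way round below 0.12 rad and contact force between shaft and anything else above 20 N and z of key_tip in the frame of screw_axis below 0.0125 m and horizontal distance between key_tip and screw_axis below 0.004 m and angle between key's own z axis and vertical below 0.12 rad and linear speed of key below 0.02 m/s); the robot touches nothing.
It fails at once if the set screw is overtightened (presses on the shaft with over 230 N) (contact force between shaft and anything else above 230 N).
It fails at once if the key is pressed with over 25 N on the rim of the screw, outside the socket (z of key_tip in the frame of screw_axis above 0.021 m and contact force between key and countershaft above 25 N).
It fails at once if the try square, screwdriver, tin or figure is moved over 30 mm (distance of any of try_square, screwdriver, tin, figure from where it was at the start of the episode above 0.03 m).
It also fails if it takes over 72 s, if anything falls off the work surface, if the arm or the gripper's body presses on something with over 40 N, if the wrist force passes 120 N, or if a joint passes its speed limit or range.

## Working session

There is one attempt and no reset: what is moved stays moved. The work goes in short steps, Python scripts to look and compute and a tool call to move; the robot and the scene stay as the last step left them, time stands still between calls to the robot, and variables do not carry over. Pictures are saved under pics/ and viewed, about 8 in all and at most 12, crops included, and the job is handed in when it is done.

Besides the shell and the picture viewer there is one more tool, called after "Emit:" as a command line: name --argument value ..., lists and objects as JSON in quotes. play_rows: Moves the arm, as the interface text tells. Its arguments: {"type":"object","properties":{"series":{"type":"array","items":{"type":"array"}},"squeeze":{"type":"number"}},"required":["series"]}

```bash
mkdir -p pics; cat > h.py <<'E'
import numpy as np, cv2
from cell import manip
def cam(n):
    p=manip.camera_params(n); return [np.array(p[k],float) for k in("K","dist_coeffs","rvec","tvec")]
def proj(n,P):
    K,d,r,t=cam(n); return cv2.projectPoints(np.array(P,float).reshape(-1,1,3),r,t,K,d)[0].reshape(-1,2)
def unproj(n,uv,z):
    K,d,r,t=cam(n); R=cv2.Rodrigues(r)[0]
    u=cv2.undistortPoints(np.array(uv,float).reshape(-1,1,2),K,d).reshape(-1,2)
    D=np.c_[u,np.ones(len(u))]@R; C=-R.T@t.ravel()
    z=np.broadcast_to(z,len(u)); return C+D*((z-C[2])/D[:,2])[:,None]
def snap(n,f,crop=None,s=1):
    im=manip.camera(n)[:,:,::-1]
    if crop: x0,y0,x1,y1=crop; im=im[y0:y1,x0:x1]
    cv2.imwrite('pics/'+f,cv2.resize(im,None,fx=s,fy=s,interpolation=cv2.INTER_CUBIC))
E
python3 - <<'E'
from h import *
for n in('scene','top'):
    snap(n,n+'0.png',None,1.42); K,d,r,t=cam(n); print(n,(-cv2.Rodrigues(r)[0].T@t.ravel()).round(),K[0,0])
print(manip.read_state())
E
```

```text
scene [1434.  -96.  989.] 436.00658771828796
top [ 357.  -12. 1034.] 379.5545890361088
{'clock': 0.1, 'joints': array([ 1.05541862e+00,  3.00425684e-01,  1.52150448e+00, -1.26494588e-05,
        1.32068944e+00, -6.65942905e-02]), 'qd': array([ 5.01440139e-05, -3.36853903e-04, -2.54550171e-03,  4.21247408e-04,
       -2.75449091e-03, -1.50496059e-04]), 'effort': array([ 2.60301116e-03, -5.32648480e+01, -3.53285193e+01,  7.10409461e-02,
        2.35182565e-02, -3.25620908e-05]), 'eef_pos': array([238.51874556, 495.33676563, 204.94364255]), 'eef_rot': array([-1.57182182e+00,  5.61130409e-05, -4.48780304e-01]), 'wrist_force': array([0.54510827, 0.26923508, 0.77065236]), 'moment': array([-0.00946267, -0.03794476, -0.0074006 ]), 'finger_gap': 94.06837673006491}
```

View pics/scene0.png

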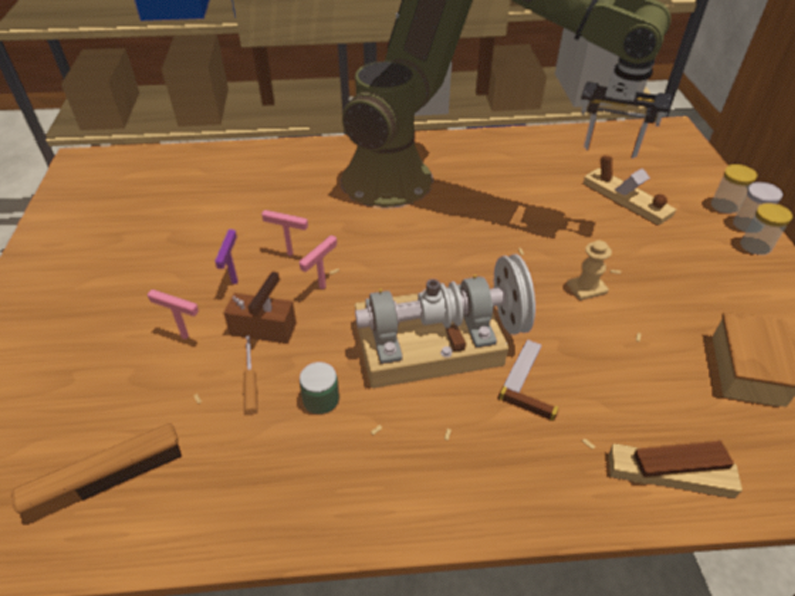

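View pics/top0.png

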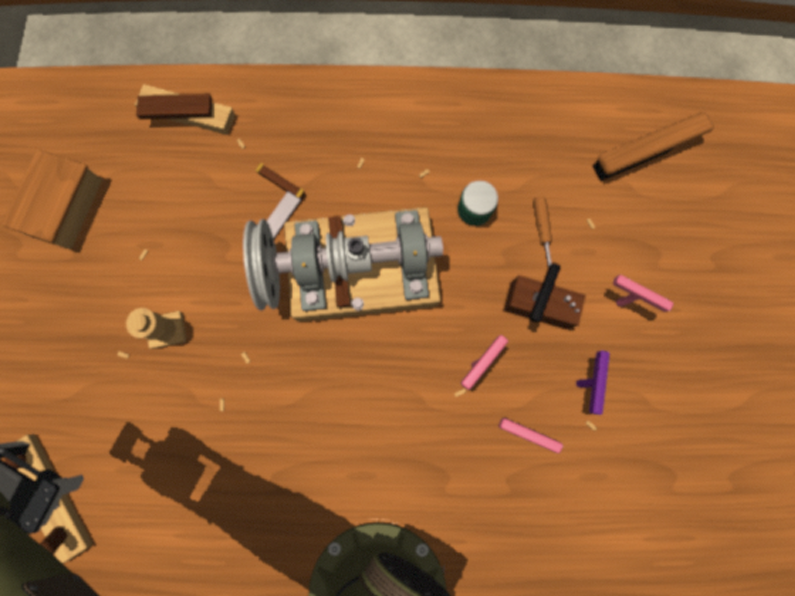

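Scene view: countershaft at about (435,320), black key in its block at (262,300), pink/purple look-alikes around it. Top view: boss at (357,247), key bar (545,293), big pulley (262,265). Next, zoomed crops.

```bash
python3 - <<'E'
from h import *
a=manip.camera('top')[130:230,165:320][:,:,::-1]; b=manip.camera('scene')[170:275,240:385][:,:,::-1]
c=manip.camera('top')[175:240,345:425][:,:,::-1]
f=lambda i,s:cv2.resize(i,s,interpolation=cv2.INTER_CUBIC)
cv2.imwrite('pics/z1.png',f(a,(775,500)));cv2.imwrite('pics/z2.png',f(b,(725,525)));cv2.imwrite('pics/z3.png',f(c,(640,520)))
E
```

```text
(no output)
```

View pics/z1.png

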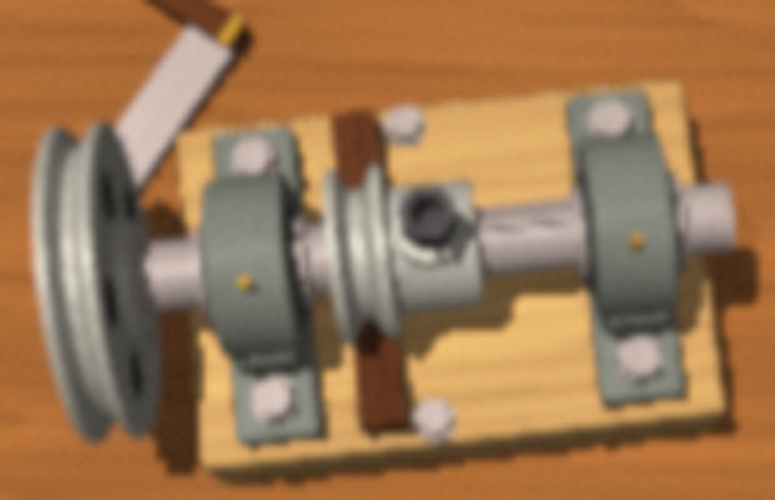

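View pics/z2.png

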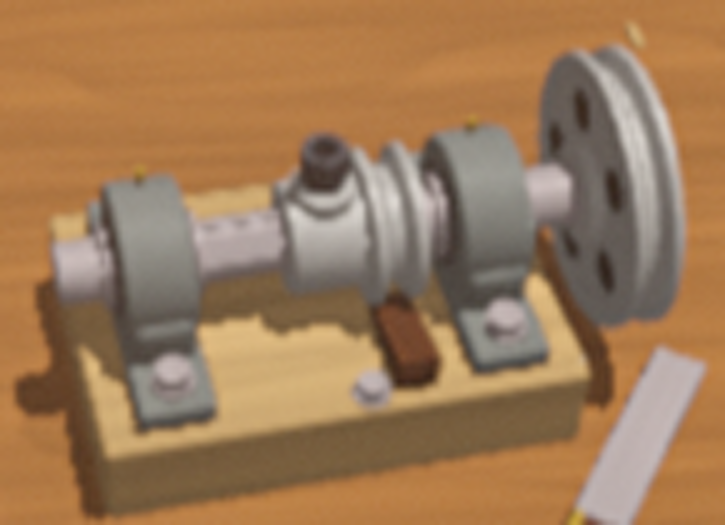

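View pics/z3.png

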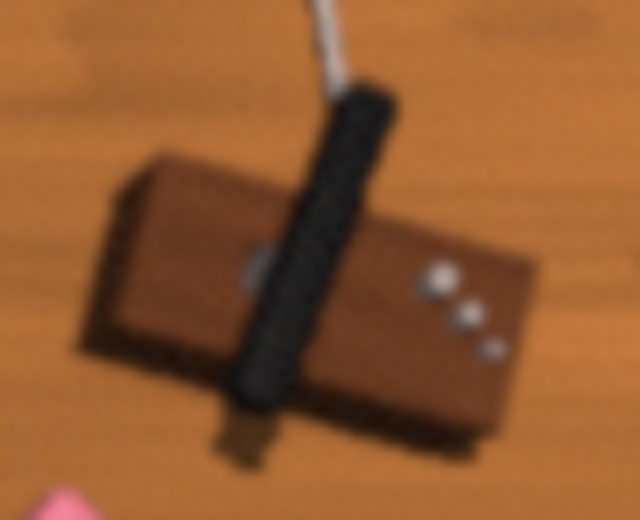

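```bash
cat >> h.py <<'E'
def tri(uv1,uv2):
    # scene, top pixel -> 3D point by least squares
    A=[];b=[]
    for n,uv in(('scene',uv1),('top',uv2)):
        p,q=unproj(n,[uv],0)[0],unproj(n,[uv],300)[0]; d=(q-p)/np.linalg.norm(q-p); M=np.eye(3)-np.outer(d,d); A.append(M); b.append(M@p)
    x=np.linalg.lstsq(np.vstack(A),np.hstack(b),rcond=None)[0]
    return x,np.linalg.norm(np.vstack(A)@x-np.hstack(b))
E
python3 - <<'E'
from h import *
z1=lambda *p:np.array([[165+a/5,130+b/5] for a,b in p]); z2=lambda *p:np.array([[240+a/5,170+b/5] for a,b in p]); z3=lambda *p:np.array([[345+a/8,175+b/8] for a,b in p])
c=unproj('top',z1((685,83),(730,420),(205,470),(180,132)),60); print('base',c.round(),np.linalg.norm(np.diff(c,axis=0),axis=1))
print('yaw',[np.degrees(np.arctan2(*(-d[:2]*[1,-1])))for d in(c[0]-c[3],c[1]-c[2])])
print('screw',unproj('top',z1((432,215)),174),unproj('scene',z2((325,147)),174))
print('oil cups',tri(z2((140,172))[0],z1((637,240))[0]),tri(z2((471,122))[0],z1((245,283))[0]))
h=z3((372,95),(262,390)); print('key',unproj('top',h,124)); s=np.array([[278,278],[253,310]])/1.42
print(unproj('scene',s,124))
b=unproj('top',z3((165,155),(537,265),(495,432),(115,330)),70);print('block',b.round(), b.mean(0))
E
```

```text
base [[ 701.  -86.   60.]
 [ 518. -110.   60.]
 [ 487.  162.   60.]
 [ 669.  184.   60.]] [185.22900847 273.44495609 183.44551881]
yaw [np.float64(-173.19592072789422), np.float64(-173.5681306297659)]
screw [[593.72352342  40.87187931 174.        ]] [[598.66050138  48.42126294 174.        ]]
oil cups (array([588.74491224, -53.59102422, 154.13978211]), np.float64(3.7461422982829204)) (array([564.83378367, 132.92550428, 153.230855  ]), np.float64(3.66676542556993))
key [[ 578.49337937 -304.94434199  124.        ]
 [ 485.41890932 -266.9407235   124.        ]]
[[ 505.22758651 -254.426605    124.        ]
 [ 591.37054661 -298.37609477  124.        ]]
block [[ 570. -253.   70.]
 [ 536. -375.   70.]
 [ 480. -358.   70.]
 [ 512. -235.   70.]] [ 524.50545044 -305.06656309   70.        ]
```

```bash
cat >> h.py <<'E'
O=np.array([596.,44,0]); YAW=0.119
def W(P):
    c,s=np.cos(YAW),np.sin(YAW); return np.asarray(P,float)@np.array([[c,s,0],[-s,c,0],[0,0,1]])+O
def circ(c,r,ax):
    t=np.linspace(0,2*np.pi,60); z=0*t
    return np.array(c)+r*(np.c_[np.cos(t),np.sin(t),z] if ax=='z' else np.c_[np.cos(t),z,np.sin(t)])
E
cat > ov.py <<'E'
from h import *
import sys
out=[]
for n,(x0,y0,x1,y1) in(('top',(165,130,320,230)),('scene',(240,165,395,265))):
    im=manip.camera(n)[:,:,::-1][y0:y1,x0:x1]; im=cv2.resize(im,None,fx=5,fy=5,interpolation=cv2.INTER_CUBIC)
    def dr(P,col): cv2.polylines(im,[np.int32((proj(n,W(P))-[x0,y0]+.5)*5)],False,col,1)
    dr(circ([0,0,174],13.5,'z'),(0,0,255)); dr(circ([0,0,148],18,'z'),(255,0,0))
    for y in(155,181): dr(circ([0,y,108],80,'y'),(0,255,0))
    for y in(-40,-60,-137): dr(circ([0,y,108],17.5,'y'),(0,255,255))
    out.append(im)
cv2.imwrite('pics/'+sys.argv[1],cv2.resize(np.vstack(out),None,fx=.6,fy=.6,interpolation=cv2.INTER_AREA))
for n in('top','scene'):
    g=manip.camera(n).mean(2)
    for th in range(-100,101,5):
        pass
    T=np.radians(np.arange(-90,100,6)); 
    P=[[[17.5*np.sin(a),y,108+17.5*np.cos(a)] for a in T] for y in np.arange(-70,-40,3)]
    uv=proj(n,W(np.array(P).reshape(-1,3))).astype(np.float32)
    v=cv2.remap(g.astype(np.float32),uv[:,0:1].copy(),uv[:,1:2].copy(),1).reshape(len(P),-1)
    print(n); print(list(zip(np.arange(-90,100,6).tolist(),v.mean(0).round().astype(int).tolist())))
E
python3 ov.py ov1.png
```

```text
top
[(-90, 80), (-84, 82), (-78, 86), (-72, 91), (-66, 99), (-60, 110), (-54, 121), (-48, 131), (-42, 140), (-36, 148), (-30, 156), (-24, 165), (-18, 174), (-12, 181), (-6, 183), (0, 176), (6, 167), (12, 164), (18, 165), (24, 161), (30, 155), (36, 151), (42, 150), (48, 151), (54, 152), (60, 154), (66, 155), (72, 156), (78, 156), (84, 155), (90, 154), (96, 152)]
scene
[(-90, 167), (-84, 166), (-78, 165), (-72, 164), (-66, 163), (-60, 162), (-54, 162), (-48, 162), (-42, 162), (-36, 163), (-30, 163), (-24, 164), (-18, 165), (-12, 167), (-6, 168), (0, 167), (6, 168), (12, 173), (18, 176), (24, 178), (30, 175), (36, 170), (42, 167), (48, 166), (54, 164), (60, 163), (66, 161), (72, 156), (78, 147), (84, 136), (90, 124), (96, 114)]
```

View pics/ov1.png

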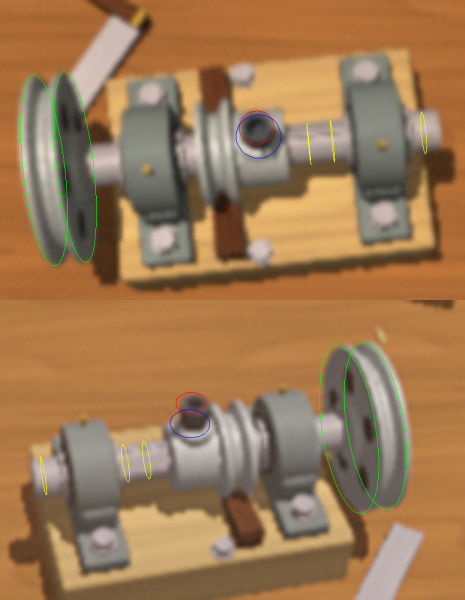

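```bash
cat > flat.py <<'E'
from h import *
import sys
def run(png=None,show=True):
    T=np.arange(-100,141,8); out=[]
    for n,(x0,y0,x1,y1) in(('top',(255,165,315,190)),('scene',(248,208,308,233))):
        im=np.mean([manip.camera(n).astype(np.float32) for _ in range(2)],0); g=im.mean(2)
        if png:
            c=cv2.resize(im[y0:y1,x0:x1,::-1],None,fx=12,fy=12,interpolation=cv2.INTER_CUBIC); out.append(np.clip((c-90)*1.7,0,255))
        for nm,ys in(('mid',np.arange(-68,-38,3)),('stub',np.arange(-134,-122,2)),('stub+',np.arange(130,145,2))):
            P=[[17.5*np.sin(a),y,108+17.5*np.cos(a)] for y in ys for a in np.radians(T)]
            uv=proj(n,W(P)).astype(np.float32)
            v=cv2.remap(g,uv[:,:1].copy(),uv[:,1:].copy(),1).reshape(len(ys),-1)
            if show: print(n,nm,*v.mean(0).round().astype(int))
    if png: cv2.imwrite('pics/'+png,np.vstack(out))
if __name__=='__main__': run(*sys.argv[1:])
E
python3 - <<'E'
from h import *
from scipy.optimize import least_squares
import h
# fit screw xy by dark blob
obs={}
for n,(x0,y0,x1,y1) in(('top',(238,160,268,190)),('scene',(295,190,318,212))):
    g=manip.camera(n)[y0:y1,x0:x1].mean(2); m=(g<85).astype(np.uint8)
    k,l,st,ce=cv2.connectedComponentsWithStats(m); i=1+np.argmax(st[1:,4]); print(n,st[i],ce[i]+[x0,y0]); obs[n]=ce[i]+[x0,y0]
def cen(n,o):
    h.O=np.array([*o,0]); pts=np.vstack([circ([0,0,z],13.5,'z') for z in(150,174)])
    hull=cv2.convexHull(proj(n,W(pts)).astype(np.float32)); M=cv2.moments(hull); return np.array([M['m10'],M['m01']])/M['m00'],cv2.boundingRect(hull),M['m00']
for n in obs: print(n,cen(n,(596,44)))
for ns in(['top'],['scene'],['top','scene']):
    r=least_squares(lambda o:np.hstack([cen(n,o)[0]-obs[n] for n in ns]),[596,44],diff_step=1e-3); print(ns,r.x,r.fun)
E
python3 -c "
import flat;flat.run('fl.png')"
```

```text
top [ 8  8 13 12 95] [251.30526316 174.07368421]
scene [ 5  8 10 10 65] [304.13846154 203.09230769]
top (array([250.35956131, 173.30983826]), (244, 166, 13, 15), 129.4808772529941)
scene (array([303.06471632, 201.98891071]), (297, 195, 12, 14), 117.69668059959076)
['top'] [594.16318659  41.70564388] [ 1.0217326e-07 -4.9998917e-07]
['scene'] [600.49013198  46.34974665] [-1.16661982e-06 -1.30610812e-06]
['top', 'scene'] [596.14960035  43.88396073] [-0.89500213 -0.82395826 -1.10931456 -1.062375  ]
top mid 79 80 82 87 96 109 124 137 148 159 171 182 180 169 164 164 157 151 150 152 154 156 157 156 153 151 150 153 160 165 163
top stub 73 74 76 78 85 95 107 120 132 145 157 165 170 171 170 168 162 156 152 147 145 143 143 143 143 144 145 146 149 152 152
top stub+ 71 74 78 85 93 102 112 123 135 146 158 170 175 171 161 150 138 128 116 105 97 91 91 95 104 118 133 149 161 172 182
scene mid 168 167 167 165 164 163 163 163 164 165 166 168 168 167 174 179 178 172 168 167 165 162 152 136 120 109 102 98 97 97 97
scene stub 180 173 166 159 153 149 146 145 145 147 152 159 167 172 177 183 187 184 178 171 162 150 139 127 118 110 104 101 99 99 99
scene stub+ 183 179 173 163 154 145 138 136 138 144 153 162 171 179 187 191 189 180 168 158 148 138 126 114 105 99 96 95 95 95 96[ WARN:0@4.783] global loadsave.cpp:1063 imwrite_ Unsupported depth image for selected encoder is fallbacked to CV_8U.
```

View pics/fl.png

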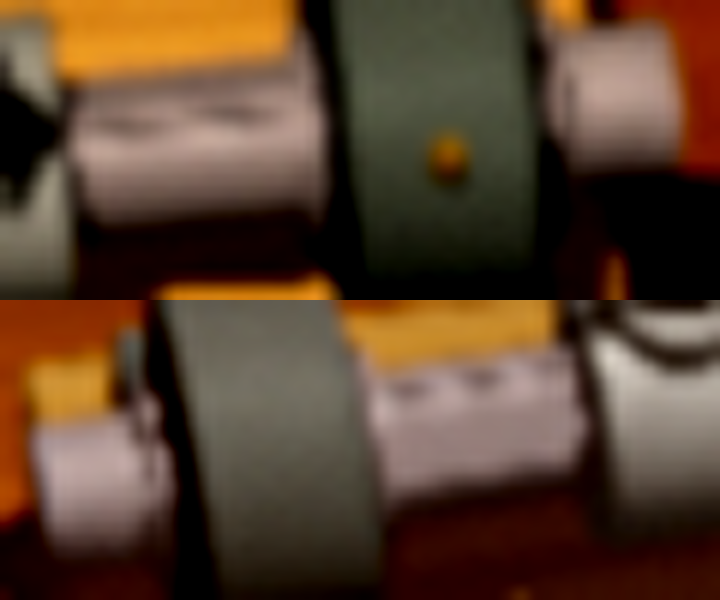

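Shading places the flat at roughly +50° toward +x (shaft has to go about −50°, rim top toward −x). First, a helper for tool-axis shifts, then the approach to the rim at +25°.

```bash
sed -i 's/^O=.*/O=np.array([596.5,44,0]); YAW=0.119/' h.py; cat >> h.py <<'E'
def go(P,yaw):
    "shift (m, tool axes) and twist from the present pose to TCP at world P mm with given yaw"
    s=manip.read_state(); p,y=s['eef_pos'],s['eef_rot'][2]; d=(np.array(P)-p)/1000; c,q=np.cos(y),np.sin(y)
    return np.round([d[0]*c+d[1]*q,-d[2],-d[0]*q+d[1]*c,-(yaw-y)],4).tolist()
def rim(deg,r=72):  # TCP for the pads on the rim
    a=np.radians(deg); return W([r*np.sin(a),168,108+r*np.cos(a)-19])
E
python3 - <<'E'
from h import *
p=rim(25); print(p,go([*p[:2],260],YAW),go(p,YAW))
E
```

```text
[606.76847093 214.42433224 154.25416067] [0.4536, -0.0546, -0.0935, -0.5678] [0.4536, 0.0512, -0.0935, -0.5678]
```

Emit:
play_rows --series '[[[0.1,-0.054,-0.02],-0.12,0.5],[[0.2,-0.054,-0.04],-0.24,0.5],[[0.3,-0.054,-0.06],-0.36,0.5],[[0.4,-0.054,-0.08],-0.48,0.5],[[0.4536,-0.054,-0.0935],-0.568,0.5],[[0.4536,-0.054,-0.0935],-0.568,0.5],[[0.4536,-0.054,-0.0935],-0.568,0.5],[[0.4536,-0.054,-0.0935],-0.568,0.5],[[0.4536,-0.054,-0.0935],-0.568,0.5],[[0.4536,-0.054,-0.0935],-0.568,0.5],[[0.4536,-0.054,-0.0935],-0.568,0.5],[[0.4536,-0.054,-0.0935],-0.568,0.5],[[0.4536,-0.054,-0.0935],-0.568,0.5],[[0.4536,-0.054,-0.0935],-0.568,0.5]]' --squeeze 12

```text
clock: 2.15
eef_pos: [606.0, 215.5, 259.8]
eef_rot: [-1.571, -0.0, 0.121]
wrist_force: [0.2, 0.6, 0.6]
finger_gap: 46.7
```

```bash
cat > rimv.py <<'E'
from h import *
import sys
out=[]
for n,(x0,y0,x1,y1) in(('top',(150,120,290,225)),('scene',(300,140,440,245))):
    im=manip.camera(n)[:,:,::-1][y0:y1,x0:x1]; out.append(cv2.resize(im,None,fx=4,fy=4,interpolation=cv2.INTER_CUBIC))
cv2.imwrite('pics/'+sys.argv[1],cv2.resize(np.hstack(out),(800,300)))
E
python3 rimv.py r1.png; python3 -c "
from h import *
print(manip.read_state()['eef_pos'],manip.read_state()['eef_rot'],manip.read_state()['finger_gap'],go(rim(25),YAW))"
```

```text
[606.25292476 215.21047775 259.79557898] [-1.57066645e+00 -4.27437576e-04  1.20309283e-01] 46.59118672806358 [0.0004, 0.1055, -0.0008, 0.0013]
```

View pics/r1.png

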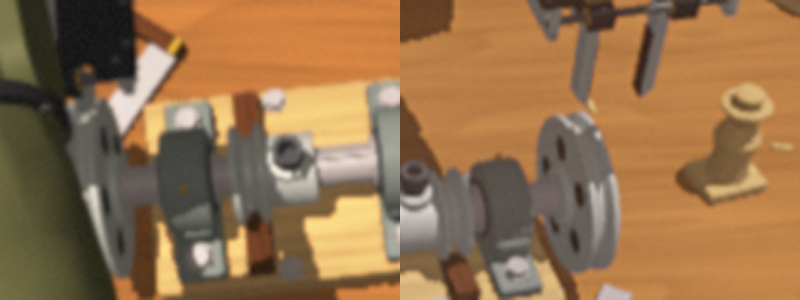

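Fingers are aligned above the rim (tips at about (580,98) and (640,92) in the scene half). Going down and closing gently.

Emit:
play_rows --series '[[[0,0.03,0],0,0.5],[[0,0.06,0],0,0.5],[[0,0.085,0],0,0.5],[[0,0.105,0],0,0.5],[[0,0.105,0],0,0.5],[[0,0.105,0],0,0.7],[[0,0.105,0],0,0.8],[[0,0.105,0],0,0.9],[[0,0.105,0],0,0.9],[[0,0.105,0],0,0.9],[[0,0.105,0],0,0.9]]' --squeeze 12

```text
clock: 3.35
eef_pos: [606.7, 215.1, 156.1]
eef_rot: [-1.571, -0.002, 0.12]
wrist_force: [-1.0, -3.2, 5.9]
finger_gap: 26.0
```

```bash
python3 - <<'E'
from h import *
s=manip.read_state(); print(s['wrist_force'],s['finger_gap'],s['eef_pos'])
p=W([0,0,0]);q=s['eef_pos']-p; c,k=np.cos(YAW),np.sin(YAW); lx=q[0]*c+q[1]*k; ly=-q[0]*k+q[1]*c; z=s['eef_pos'][2]+19-108
r=np.hypot(lx,z);a=np.degrees(np.arctan2(lx,z)); print('loc',lx,ly,r,a)
for d in np.arange(0,-51,-5): print(d,go(rim(a+d,r),YAW))
E
```

```text
[-0.99841712 -3.21178277  5.93306965] 25.970380330558285 [606.74923362 215.13324269 156.10633478]
loc 30.49357496855587 168.70618076247482 73.70968919911296 24.437370531352208
0 [-0.0, -0.0, -0.0007, 0.0013]
-5 [-0.006, -0.0024, -0.0007, 0.0013]
-10 [-0.0121, -0.0043, -0.0007, 0.0013]
-15 [-0.0184, -0.0056, -0.0007, 0.0013]
-20 [-0.0248, -0.0064, -0.0007, 0.0013]
-25 [-0.0312, -0.0066, -0.0007, 0.0013]
-30 [-0.0376, -0.0063, -0.0007, 0.0013]
-35 [-0.044, -0.0054, -0.0006, 0.0013]
-40 [-0.0503, -0.0039, -0.0006, 0.0013]
-45 [-0.0564, -0.0019, -0.0006, 0.0013]
-50 [-0.0623, 0.0006, -0.0006, 0.0013]
```

Emit:
play_rows --series '[[[-0.006,-0.0024,0],0,0.9],[[-0.0121,-0.0043,0],0,0.9],[[-0.0184,-0.0056,0],0,0.9],[[-0.0248,-0.0064,0],0,0.9],[[-0.0312,-0.0066,0],0,0.9],[[-0.0376,-0.0063,0],0,0.9],[[-0.044,-0.0054,0],0,0.9],[[-0.0503,-0.0039,0],0,0.9],[[-0.0564,-0.0019,0],0,0.9],[[-0.0564,-0.0019,0],0,0.9],[[-0.0564,-0.0019,0],0,0.9]]'

```text
clock: 4.45
eef_pos: [550.2, 208.0, 158.6]
eef_rot: [-1.571, -0.002, 0.12]
wrist_force: [-3.9, -5.7, 6.2]
finger_gap: 25.6
```

```bash
python3 - <<'E'
import flat; flat.run('fl2.png')
from h import *
s=manip.read_state(); q=s['eef_pos']-W([0,0,0]); c,k=np.cos(YAW),np.sin(YAW); lx=q[0]*c+q[1]*k; z=q[2]+19-108
print(s['wrist_force'],np.hypot(lx,z),np.degrees(np.arctan2(lx,z)))
E
```

```text
top mid 92 93 96 102 113 127 140 148 156 175 195 204 206 206 204 201 196 189 183 180 180 181 181 181 180 181 186 192 199 203 205
top stub 86 87 89 94 103 115 129 143 157 171 182 191 194 195 194 191 184 178 171 166 163 161 161 161 162 163 165 166 170 173 174
top stub+ 54 53 51 46 40 36 34 33 32 30 26 25 25 25 24 24 25 24 24 25 25 24 24 25 25 25 25 24 25 24 24
scene mid 183 180 177 173 170 169 169 169 169 171 173 178 182 186 189 190 189 186 179 171 162 152 141 129 118 109 103 101 100 99 100
scene stub 187 180 172 165 159 154 152 150 151 153 159 166 174 179 184 191 196 193 186 178 167 154 141 129 118 110 105 101 99 99 99
scene stub+ 189 182 172 159 148 139 133 132 136 143 155 166 178 186 193 197 194 185 173 162 152 141 127 115 105 99 95 93 91 91 91
[-5.55885676 -6.5367155   7.55961049] 74.46857414275048 -20.83313022907603[ WARN:0@5.120] global loadsave.cpp:1063 imwrite_ Unsupported depth image for selected encoder is fallbacked to CV_8U.
```

View pics/fl2.png

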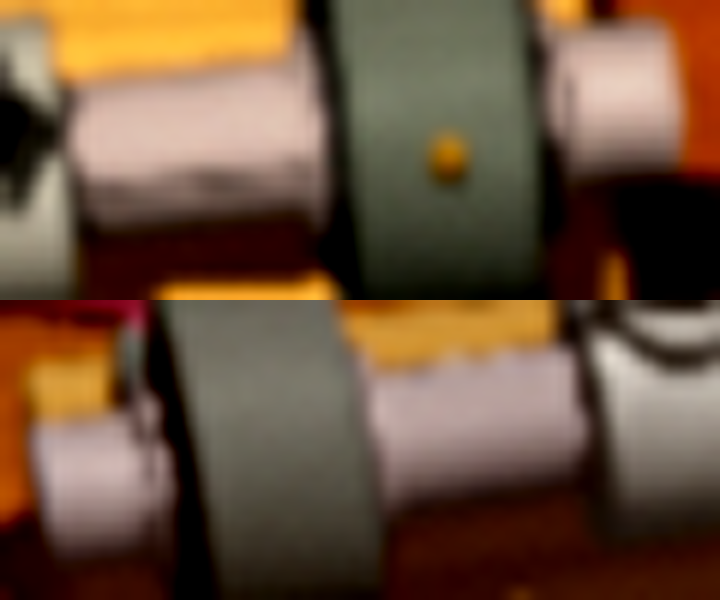

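```bash
cat > fitphi.py <<'E'
import numpy as np
from scipy.ndimage import gaussian_filter1d as gf
T=np.arange(-100,141,8.)
V={'top':-14.5,'scene':43.4}
def fit(cam,mid,stub):
    v=V[cam]; lo,hi=v-62,v+62
    sel=(T>lo)&(T<hi); res=[]
    tt=np.arange(-89,90,1.); 
    for phi in range(-60,100,2):
        best=None
        for du in np.arange(-2.5,2.6,.5):
            u=np.linspace(-17.4,17.4,200); th=v+np.degrees(np.arcsin(u/17.5))
            b=np.radians(phi-v); 
            if np.cos(b)>0:
                s=(u-16.04*np.sin(b))/np.cos(b); th=np.where(abs(s)<7,phi,th)
            m=gf(np.interp(th,T,stub),6)
            um=17.5*np.sin(np.radians(T[sel]-v))+du
            y=np.interp(um,u,m); g=y@np.array(mid)[sel]/(y@y); e=np.sqrt(np.mean((g*y-np.array(mid)[sel])**2))
            if best is None or e<best[0]: best=(e,phi,du,g)
        res.append(best)
    res.sort(); return [(round(float(a),1),b,float(c),round(float(d),2)) for a,b,c,d in res[:8]]
if __name__=='__main__':
    D='''top mid 79 80 82 87 96 109 124 137 148 159 171 182 180 169 164 164 157 151 150 152 154 156 157 156 153 151 150 153 160 165 163
top stub 73 74 76 78 85 95 107 120 132 145 157 165 170 171 170 168 162 156 152 147 145 143 143 143 143 144 145 146 149 152 152
scene mid 168 167 167 165 164 163 163 163 164 165 166 168 168 167 174 179 178 172 168 167 165 162 152 136 120 109 102 98 97 97 97
scene stub 180 173 166 159 153 149 146 145 145 147 152 159 167 172 177 183 187 184 178 171 162 150 139 127 118 110 104 101 99 99 99
top mid 92 93 96 102 113 127 140 148 156 175 195 204 206 206 204 201 196 189 183 180 180 181 181 181 180 181 186 192 199 203 205
top stub 86 87 89 94 103 115 129 143 157 171 182 191 194 195 194 191 184 178 171 166 163 161 161 161 162 163 165 166 170 173 174
scene mid 183 180 177 173 170 169 169 169 169 171 173 178 182 186 189 190 189 186 179 171 162 152 141 129 118 109 103 101 100 99 100
scene stub 187 180 172 165 159 154 152 150 151 153 159 166 174 179 184 191 196 193 186 178 167 154 141 129 118 110 105 101 99 99 99'''.split('\n')
    D=[l.split() for l in D]
    for i in range(0,8,2): print(D[i][0],fit(D[i][0],*[list(map(float,D[j][2:])) for j in(i,i+1)]))
E
python3 fitphi.py
```

```text
top [(4.1, 62, 2.0, 1.03), (4.1, 60, 2.0, 1.03), (4.1, 64, 2.0, 1.03), (4.1, 70, 2.0, 1.03), (4.1, 72, 2.0, 1.03), (4.1, 66, 2.0, 1.03), (4.1, 68, 2.0, 1.03), (4.1, 74, 2.0, 1.02)]
scene [(4.2, 56, 0.0, 0.99), (4.2, 54, 0.0, 0.99), (4.4, 58, 0.0, 0.99), (4.6, 52, 0.0, 0.99), (4.6, 60, 0.5, 1.0), (5.1, 50, -0.5, 0.99), (5.2, 62, 0.5, 1.0), (5.7, 48, -0.5, 0.99)]
top [(3.6, 4, 0.0, 1.05), (3.7, 76, 0.0, 1.06), (3.7, 78, 0.0, 1.06), (3.7, 80, 0.0, 1.06), (3.7, 82, 0.0, 1.06), (3.7, 84, 0.0, 1.06), (3.7, 86, 0.0, 1.06), (3.7, 88, 0.0, 1.06)]
scene [(2.8, 16, 0.5, 1.0), (2.9, 14, 0.5, 1.0), (2.9, 18, 0.5, 1.0), (3.3, 12, 0.5, 1.0), (3.4, 20, 0.5, 0.99), (3.7, 10, 0.5, 1.01), (4.0, 8, 0.5, 1.01), (4.0, 22, 0.5, 0.99)]
```

```bash
python3 - <<'E'
from h import *
s=manip.read_state(); q=s['eef_pos']-W([0,0,0]); c,k=np.cos(YAW),np.sin(YAW); lx=q[0]*c+q[1]*k; z=q[2]+19-108
r=np.hypot(lx,z);a=np.degrees(np.arctan2(lx,z))
for d in (-6,-12,-18,-24): print(d,go(rim(a+d,r),YAW))
E
```

```text
-6 [-0.0071, 0.0031, -0.0003, 0.0013]
-12 [-0.0139, 0.007, -0.0003, 0.0013]
-18 [-0.0202, 0.0116, -0.0003, 0.0013]
-24 [-0.026, 0.0168, -0.0003, 0.0013]
```

Emit:
play_rows --series '[[[-0.0071,0.0031,0],0,0.9],[[-0.0139,0.007,0],0,0.9],[[-0.0202,0.0116,0],0,0.9],[[-0.026,0.0168,0],0,0.9],[[-0.026,0.0168,0],0,0.9],[[-0.026,0.0168,0],0,0.9]]'

```text
clock: 5.25
eef_pos: [523.5, 204.5, 141.5]
eef_rot: [-1.572, 0.002, 0.12]
wrist_force: [-5.5, -4.4, 2.4]
finger_gap: 25.9
```

```bash
python3 - <<'E'
import flat,io,contextlib,fitphi
f=io.StringIO()
with contextlib.redirect_stdout(f): flat.run('fl3.png')
L=f.getvalue().split('\n'); print('\n'.join(L)); D={tuple(l.split()[:2]):list(map(float,l.split()[2:])) for l in L if l}
for n in('top','scene'): print(n,fitphi.fit(n,D[n,'mid'],D[n,'stub']))
from h import *
s=manip.read_state(); q=s['eef_pos']-W([0,0,0]); c,k=np.cos(YAW),np.sin(YAW); lx=q[0]*c+q[1]*k; z=q[2]+19-108
print(s['wrist_force'],np.hypot(lx,z),np.degrees(np.arctan2(lx,z)))
E
```

```text
top mid 90 90 93 98 105 120 140 165 187 201 206 209 211 210 206 198 189 182 178 177 177 178 178 178 177 177 179 185 192 201 208
top stub 85 86 89 93 103 115 129 143 156 168 179 187 191 193 192 190 184 176 169 163 159 158 157 158 159 161 163 165 169 172 173
top stub+ 24 24 24 24 23 23 24 25 24 24 24 24 24 23 24 24 25 28 30 33 34 34 34 32 30 27 26 25 24 24 24
scene mid 179 176 174 172 171 170 170 170 171 172 173 175 178 181 187 195 198 191 181 170 161 151 140 128 117 109 103 100 99 99 100
scene stub 186 179 171 164 158 154 151 150 150 153 158 165 172 178 184 192 197 193 185 176 166 153 140 128 117 109 103 100 98 98 99
scene stub+ 190 186 181 173 165 157 151 149 151 156 163 171 180 186 194 198 194 184 172 161 151 140 127 114 104 97 93 89 87 86 87

top [(6.0, -10, 0.5, 1.08), (6.1, -12, 0.5, 1.08), (6.3, -8, 0.5, 1.08), (6.5, -6, 0.5, 1.08), (6.6, -4, 0.5, 1.08), (6.7, -14, 0.0, 1.08), (7.1, -2, 0.5, 1.08), (7.3, -16, 0.0, 1.09)]
scene [(2.8, -60, 0.5, 1.01), (2.8, -58, 0.5, 1.01), (2.8, -56, 0.5, 1.01), (2.8, -54, 0.5, 1.01), (2.8, -52, 0.5, 1.01), (2.8, -50, 0.5, 1.01), (2.8, -48, 0.5, 1.01), (2.8, -46, 0.5, 1.01)]
[-6.39299754 -5.63685458  3.00866349] 74.8897623137181 -45.52982324336332[ WARN:0@5.207] global loadsave.cpp:1063 imwrite_ Unsupported depth image for selected encoder is fallbacked to CV_8U.
```

View pics/fl3.png

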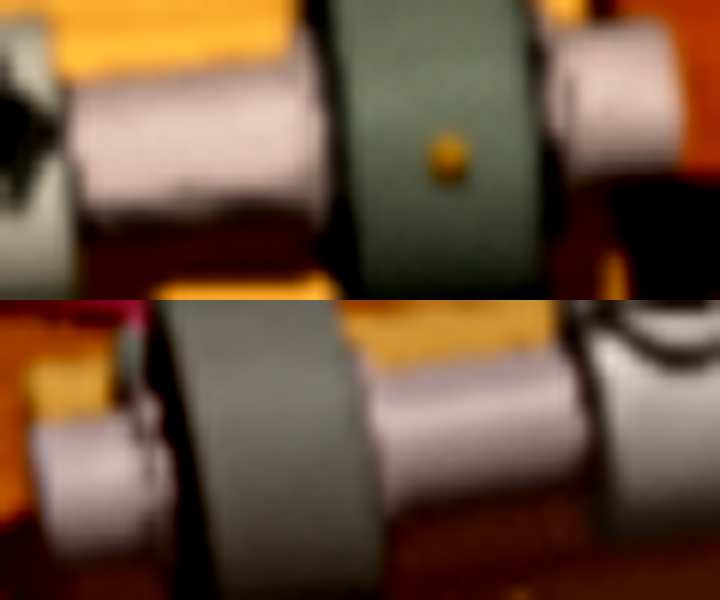

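Dark dashes move with the shaft; the shading fits in both cameras put the flat about 10–12° past upright now. I turn back about 11° and calibrate the shaft axis with its silhouettes.

```bash
cat > sil.py <<'E'
from h import *
def prof(n,ys,v,U):
    im=np.mean([manip.camera(n).astype(np.float32) for _ in range(3)],0)
    a=np.radians(v); # direction perpendicular to the view in xz plane
    P=[[u*np.cos(a),y,108-u*np.sin(a)] for y in ys for u in U]
    uv=proj(n,W(P)).astype(np.float32)
    return np.stack([cv2.remap(np.ascontiguousarray(im[:,:,k]),uv[:,:1].copy(),uv[:,1:].copy(),2).reshape(len(ys),-1).mean(0) for k in range(3)],1)
if __name__=='__main__':
    U=np.arange(-27,28,1.5)
    for n,v in(('top',-14.5),('scene',43.4)):
        for nm,ys in(('mid',np.arange(-66,-40,1.)),('stub',np.arange(-132,-124,1.)),('stub+',np.arange(132,142,1.))):
            p=prof(n,ys,v,U); sat=(p[:,0]-p[:,2])/p.mean(1)*100
            print(n,nm,'sat',*sat.round().astype(int)); print('   gray',*p.mean(1).round().astype(int))
E
python3 - <<'E'
from h import *
s=manip.read_state(); q=s['eef_pos']-W([0,0,0]); c,k=np.cos(YAW),np.sin(YAW); lx=q[0]*c+q[1]*k; z=q[2]+19-108
r=np.hypot(lx,z);a=np.degrees(np.arctan2(lx,z))
for d in (4,8,11): print(d,go(rim(a+d,r),YAW))
E
```

```text
4 [0.0038, -0.0036, -0.0001, 0.0013]
8 [0.0078, -0.0069, -0.0001, 0.0013]
11 [0.011, -0.0092, -0.0001, 0.0013]
```

Emit:
play_rows --series '[[[0.0038,-0.0036,0],0,0.9],[[0.0078,-0.0069,0],0,0.9],[[0.011,-0.0092,0],0,0.9],[[0.011,-0.0092,0],0,0.9],[[0.011,-0.0092,0],0,0.9]]'

```text
clock: 5.95
eef_pos: [534.9, 206.0, 150.8]
eef_rot: [-1.572, 0.001, 0.12]
wrist_force: [3.7, -0.4, -3.3]
finger_gap: 25.8
```

```bash
python3 sil.py; python3 - <<'E'
import flat,io,contextlib,fitphi
f=io.StringIO()
with contextlib.redirect_stdout(f): flat.run()
L=f.getvalue().split('\n'); print('\n'.join(L)); D={tuple(l.split()[:2]):list(map(float,l.split()[2:])) for l in L if l}
for n in('top','scene'): print(n,fitphi.fit(n,D[n,'mid'],D[n,'stub']))
from h import *
s=manip.read_state(); q=s['eef_pos']-W([0,0,0]); c,k=np.cos(YAW),np.sin(YAW); lx=q[0]*c+q[1]*k; z=q[2]+19-108
print(s['wrist_force'],np.hypot(lx,z),np.degrees(np.arctan2(lx,z)))
E
```

```text
top mid sat 71 69 69 69 67 62 50 33 21 15 14 13 13 13 13 13 11 10 9 9 9 10 10 11 12 13 13 15 20 31 46 57 62 63 64 65 66
   gray 98 86 83 85 86 87 89 94 103 114 123 132 145 163 185 201 213 219 221 221 220 219 218 216 212 206 196 186 179 177 179 183 187 189 188 185 182
top stub sat 69 69 68 64 61 54 46 33 22 16 14 13 13 14 14 14 13 13 13 13 13 13 13 14 14 14 13 13 15 20 31 45 56 60 63 65 66
   gray 85 84 83 83 84 85 86 90 98 107 119 129 137 145 152 161 169 176 180 183 184 183 184 185 186 185 181 176 170 165 163 163 169 175 178 177 176
top stub+ sat -2 -1 1 1 1 -1 -4 -4 -1 -1 -2 -3 -2 1 1 -2 -3 -2 -1 -2 -4 -2 1 1 0 0 -4 -8 -5 -4 -5 -6 -7 -9 -8 -4 -4
   gray 26 25 24 24 25 25 24 23 23 24 25 24 24 24 24 24 24 24 24 24 24 24 25 24 24 24 23 23 24 24 24 24 24 23 23 24 24
scene mid sat 55 53 53 53 53 49 40 28 17 11 9 8 8 8 8 8 8 9 9 9 9 10 10 11 11 12 13 14 15 20 29 41 51 58 61 61 61
   gray 165 169 170 170 169 168 169 173 178 182 184 186 187 191 195 197 195 190 183 177 171 165 159 153 145 137 127 116 107 100 96 94 94 94 95 95 95
scene stub sat 56 54 54 56 57 56 47 35 22 14 10 9 8 9 9 8 8 9 9
[... 969 characters left out ...]
85 180 174 166 160 155 152 151 151 154 160 166 174 178 182 188 192 190 185 176 166 153 140 129 119 111 106 102 100 100 100
scene stub+ 189 185 180 172 163 155 149 147 150 155 163 171 179 185 193 197 194 184 173 162 151 140 127 115 104 97 93 90 88 88 89

top [(6.4, -6, 0.0, 1.1), (6.4, -10, -0.5, 1.1), (6.4, -8, -0.5, 1.1), (6.5, -4, 0.0, 1.1), (6.6, -12, -0.5, 1.1), (7.0, -2, 0.0, 1.1), (7.4, 48, -0.5, 1.13), (7.4, 50, -0.5, 1.13)]
scene [(2.4, -60, 1.0, 1.02), (2.4, -58, 1.0, 1.02), (2.4, -56, 1.0, 1.02), (2.4, -54, 1.0, 1.02), (2.4, -52, 1.0, 1.02), (2.4, -50, 1.0, 1.02), (2.4, -48, 1.0, 1.02), (2.4, -46, 1.0, 1.02)]
[ 4.98176443 -0.78696002 -4.70457155] 74.6725856222778 -34.19997606364639
```

```bash
cat > swp.py <<'E'
from sil import *
import json
U=np.arange(-24,24.1,.75)
s=manip.read_state(); q=s['eef_pos']-W([0,0,0]); c,k=np.cos(YAW),np.sin(YAW); lx=q[0]*c+q[1]*k; z=q[2]+19-108
r=np.hypot(lx,z);a=np.degrees(np.arctan2(lx,z)); print(a,r)
rec={'a':a}
for n,v in(('top',-14.5),('scene',43.4)):
    for nm,ys in(('mid',np.arange(-66,-40,1.)),('stub',np.arange(-132,-124,1.))): rec[n+nm]=prof(n,ys,v,U).mean(1).tolist()
open('swp.jsonl','a').write(json.dumps(rec)+'\n')
for d in (5,10,14,17): print(d,go(rim(a+d,r),YAW))
E
python3 swp.py
```

```text
-34.19997606364639 74.6725856222778
5 [0.0056, -0.0034, -0.0002, 0.0014]
10 [0.0114, -0.0064, -0.0002, 0.0014]
14 [0.0162, -0.0083, -0.0002, 0.0014]
17 [0.0199, -0.0096, -0.0002, 0.0014]
```

Emit:
play_rows --series '[[[0.0056,-0.0034,0],0,0.9],[[0.0114,-0.0064,0],0,0.9],[[0.0162,-0.0083,0],0,0.9],[[0.0162,-0.0083,0],0,0.9],[[0.0162,-0.0083,0],0,0.9]]'

```text
clock: 8.15
eef_pos: [551.6, 208.1, 159.4]
eef_rot: [-1.571, -0.001, 0.12]
wrist_force: [3.8, -0.0, -3.3]
finger_gap: 26.2
```

```bash
python3 swp.py
```

```text
-19.581004240966898 74.747415732928
5 [0.0064, -0.002, -0.0003, 0.0013]
10 [0.0128, -0.0034, -0.0003, 0.0013]
14 [0.018, -0.004, -0.0003, 0.0013]
17 [0.0219, -0.0043, -0.0003, 0.0013]
```

Emit:
play_rows --series '[[[0.0064,-0.002,0],0,0.9],[[0.0128,-0.0034,0],0,0.9],[[0.018,-0.004,0],0,0.9],[[0.0219,-0.0043,0],0,0.9],[[0.0219,-0.0043,0],0,0.9],[[0.0219,-0.0043,0],0,0.9]]'

```text
clock: 9.35
eef_pos: [573.7, 210.9, 163.8]
eef_rot: [-1.571, -0.003, 0.12]
wrist_force: [2.6, 2.6, -3.4]
finger_gap: 25.8
```

```bash
python3 swp.py
```

```text
-2.139361361766748 74.82386474428634
5 [0.0068, 0.0001, -0.0004, 0.0013]
10 [0.0133, 0.0007, -0.0004, 0.0013]
14 [0.0184, 0.0016, -0.0004, 0.0013]
17 [0.0223, 0.0025, -0.0005, 0.0013]
```

Emit:
play_rows --series '[[[0.0068,0.0001,0],0,0.9],[[0.0133,0.0007,0],0,0.9],[[0.0184,0.0016,0],0,0.9],[[0.0223,0.0025,0],0,0.9],[[0.0223,0.0025,0],0,0.9],[[0.0223,0.0025,0],0,0.9]]'

```text
clock: 10.55
eef_pos: [595.9, 213.8, 161.5]
eef_rot: [-1.571, -0.003, 0.12]
wrist_force: [0.9, 3.9, -0.4]
finger_gap: 25.9
```

```bash
python3 swp.py; cat > joint.py <<'E'
import numpy as np, json
from scipy.optimize import least_squares
from scipy.interpolate import CubicSpline
from scipy.ndimage import gaussian_filter1d as gf
R=[json.loads(l) for l in open('swp.jsonl')]; U=np.arange(-24,24.1,.75); A=np.array([r['a'] for r in R])
u=np.arange(-17.25,17.3,.25)
def model(phi,v,B,du,sig):
    th=v+np.degrees(np.arcsin(u/17.5)); b=np.radians(phi-v)
    if np.cos(b)>0.05:
        s=(u-16.04*np.sin(b))/np.cos(b); w=1/(1+np.exp(np.clip((abs(s)-7)*4,-50,50))); m=B(th)*(1-w)+B(phi)*w
    else: m=B(th)
    return gf(m,sig/.25,mode='nearest')
for n,v,du0 in(('top',-14.5,.15),('scene',43.4,.9)):
    sel=abs(U-du0)<12; kn=v+np.array([-75,-55,-35,-18,0,18,35,55,75]); N=len(R)
    Y=np.array([r[n+'mid'] for r in R]); 
    def f(p,full=False):
        B=CubicSpline(kn,p[1:10]); g=np.r_[1,p[10:10+N-1]]
        M=np.array([g[i]*np.interp(U[sel]-du0,u,model(p[0]+A[i],v,B,du0,1.8)) for i in range(N)])
        return (M-Y[:,sel]).ravel()
    out=[]
    for ph in range(0,60,6):
        r=least_squares(f,np.r_[ph,np.interp(kn,v+np.degrees(np.arcsin(np.clip((U-du0)/17.5,-1,1))),Y.mean(0)),np.ones(N-1)],loss='soft_l1',f_scale=3,max_nfev=60,diff_step=1e-3)
        out.append((round(r.cost,1),round(r.x[0],1)))
    print(n,sorted(out)[:5])
    print(np.array([y for y in Y])[:,8:-8:3].round().astype(int))
E
python3 joint.py
```

```text
15.07784375194061 75.10232936018767
5 [0.0064, 0.002, -0.0006, 0.0014]
10 [0.0124, 0.0045, -0.0006, 0.0014]
14 [0.0171, 0.0069, -0.0006, 0.0014]
17 [0.0205, 0.0089, -0.0006, 0.0014]
top [(np.float64(1167.4), np.float64(26.8)), (np.float64(1167.4), np.float64(26.8)), (np.float64(1167.4), np.float64(26.8)), (np.float64(1167.4), np.float64(26.8)), (np.float64(1167.4), np.float64(26.8))]
[[ 89  98 114 127 145 174 201 217 221 221 219 217 212 201 186 177 179]
 [ 90  99 119 139 148 153 168 191 202 205 206 205 203 200 191 181 181]
 [ 91 101 121 141 158 171 173 175 191 212 210 200 197 196 193 188 186]
 [ 92 102 123 145 161 173 185 197 200 194 191 200 195 185 182 184 189]]
scene [(np.float64(95.2), np.float64(28.3)), (np.float64(95.2), np.float64(28.3)), (np.float64(95.2), np.float64(28.3)), (np.float64(95.2), np.float64(28.3)), (np.float64(95.2), np.float64(28.3))]
[[169 175 182 185 187 193 197 193 183 173 165 156 145 132 117 103  96]
 [169 174 182 188 190 191 190 188 182 174 166 156 145 132 117 104  97]
 [168 171 181 195 202 204 204 202 200 191 175 159 146 132 117 104  97]
 [169 173 176 182 187 188 185 183 181 180 179 171 155 135 117 104  97]]
```

Joint sweep fits agree (26.8° top, 28.3° scene): flat is up at pad angle ≈ −28°. Turn there.

```bash
python3 - <<'E'
from h import *
for d in (-8,-16,-24,-32,-40,-43): print(d,go(rim(15.08+d,75),YAW))
E
```

```text
-8 [-0.0102, -0.0019, -0.0006, 0.0014]
-16 [-0.0206, -0.0024, -0.0006, 0.0014]
-24 [-0.0311, -0.0015, -0.0006, 0.0014]
-32 [-0.0413, 0.0008, -0.0005, 0.0014]
-40 [-0.051, 0.0045, -0.0005, 0.0014]
-43 [-0.0545, 0.0063, -0.0005, 0.0014]
```

Emit:
play_rows --series '[[[-0.0102,-0.0019,0],0,0.9],[[-0.0206,-0.0024,0],0,0.9],[[-0.0311,-0.0015,0],0,0.9],[[-0.0413,0.0008,0],0,0.9],[[-0.051,0.0045,0],0,0.9],[[-0.0545,0.0063,0],0,0.9],[[-0.0545,0.0063,0],0,0.9],[[-0.0545,0.0063,0],0,0.9],[[-0.0545,0.0063,0],0,0.9]]'

```text
clock: 12.05
eef_pos: [541.4, 206.8, 155.5]
eef_rot: [-1.571, -0.002, 0.12]
wrist_force: [-4.9, -0.5, 7.0]
finger_gap: 26.2
```

```bash
python3 swp.py; python3 joint.py|grep -v '\[\[\|^ '
```

```text
-28.00140304923661 75.30798404377876
5 [0.0059, -0.0028, -0.0002, 0.0012]
10 [0.0121, -0.0051, -0.0002, 0.0012]
14 [0.0171, -0.0066, -0.0002, 0.0012]
17 [0.021, -0.0074, -0.0002, 0.0012]
top [(np.float64(1351.1), np.float64(26.8)), (np.float64(1351.1), np.float64(26.8)), (np.float64(1351.1), np.float64(26.8)), (np.float64(1351.1), np.float64(26.8)), (np.float64(1351.1), np.float64(26.8))]
scene [(np.float64(111.3), np.float64(28.3)), (np.float64(111.3), np.float64(28.3)), (np.float64(111.3), np.float64(28.3)), (np.float64(111.3), np.float64(28.3)), (np.float64(111.3), np.float64(28.3))]
```

Emit:
play_rows --series '[[[0,0,0],0,0.55],[[0,0,0],0,0.5],[[0,0,0],0,0.5],[[0,0,0],0,0.5],[[0,-0.03,0],0,0.5],[[0,-0.08,0],0,0.5],[[0,-0.13,0],0,0.5],[[0,-0.14,0],0,0.5],[[0,-0.14,0],0,0.5]]'

```text
clock: 13.55
eef_pos: [541.6, 207.0, 297.0]
eef_rot: [-1.571, -0.005, 0.12]
wrist_force: [-0.2, -0.7, -0.9]
finger_gap: 46.9
```

```bash
cat > key.py <<'E'
from h import *
def blob(n,box,th):
    x0,y0,x1,y1=box; im=manip.camera(n)[y0:y1,x0:x1].astype(int); m=((im.max(2)<th)).astype(np.uint8)
    k,l,st,ce=cv2.connectedComponentsWithStats(m); i=1+np.argmax(st[1:,4]); ys,xs=np.where(l==i)
    return ce[i]+[x0,y0],st[i],cv2.minAreaRect(np.c_[xs+x0,ys+y0].astype(np.float32))
if __name__=='__main__':
    t=blob('top',(365,180,400,232),55); s=blob('scene',(165,185,205,228),55); print(t,s)
    print(tri(s[0],t[0]))
    for z in(114,120,126): print(z,unproj('top',[t[0]],z),unproj('scene',[s[0]],z))
    b=cv2.boxPoints(t[2]); print(unproj('top',b,124))
    st=manip.read_state(); print(st['joints'],st['eef_pos'],st['eef_rot'],st['wrist_force'])
E
python3 key.py
```

```text
Traceback (most recent call last):
  File "key.py", line 7, in <module>
    t=blob('top',(365,180,400,232),55); s=blob('scene',(165,185,205,228),55); print(t,s)
                                          ~~~~^^^^^^^^^^^^^^^^^^^^^^^^^^^^^^
  File "key.py", line 4, in blob
    k,l,st,ce=cv2.connectedComponentsWithStats(m); i=1+np.argmax(st[1:,4]); ys,xs=np.where(l==i)
                                                       ~~~~~~~~~^^^^^^^^^^
ValueError: attempt to get argmax of an empty sequence
```

```bash
sed -i 's/m=((im.max(2)<th)).astype/m=((im.max(2)<th)\&(im[:,:,0]-im[:,:,2]<28)).astype/; s/,55)/,95)/g' key.py; python3 key.py
```

```text
(array([382.11038961, 206.86688312]), array([  6,   5,  22,  41, 308], dtype=int32), ((382.8275451660156, 205.43104553222656), (10.39893913269043, 42.15283966064453), 21.80141258239746)) (array([189.78571429, 207.5       ]), array([21, 16,  9, 14, 14], dtype=int32), ((189.8302001953125, 207.4056854248047), (1.0684144496917725, 15.249186515808105), 29.05460548400879))
(array([ 531.08603161, -278.59952658,  105.54332878]), np.float64(8.265661511483685))
114 [[ 529.35566155 -282.19152522  114.        ]] [[ 541.73335872 -270.98735747  114.        ]]
120 [[ 528.2302973  -280.43092716  120.        ]] [[ 547.84565927 -269.79117881  120.        ]]
126 [[ 527.10493304 -278.6703291   126.        ]] [[ 553.95795983 -268.59500015  126.        ]]
[[ 486.83416827 -248.2733506   124.        ]
 [ 585.75430557 -290.89531316  124.        ]
 [ 576.33986755 -314.94064776  124.        ]
 [ 477.67045658 -271.81520295  124.        ]]
[ 3.02280234e-01  3.18727867e-01  1.29472639e+00 -8.83601481e-04
  1.52981163e+00 -1.38864877e+00] [540.79967081 206.72901659 293.45414705] [-1.57196762e+00  1.48566263e-03  1.20168753e-01] [ 0.57557563  0.23809155 -0.86834658]
```

```bash
python3 -c "
from h import *
print(go([533.5,-285,250],-.39),go([533.5,-285,95],-.39))"
```

```text
[-0.0662, 0.0435, -0.4873, 0.5102] [-0.0662, 0.1985, -0.4873, 0.5102]
```

Emit:
play_rows --series '[[[-0.013,0,-0.1],0.1,0.2],[[-0.026,0,-0.2],0.2,0],[[-0.04,0,-0.3],0.3,0],[[-0.053,0.01,-0.4],0.4,0],[[-0.0662,0.02,-0.4873],0.51,0],[[-0.0662,0.0435,-0.4873],0.51,0],[[-0.0662,0.0435,-0.4873],0.51,0],[[-0.0662,0.0435,-0.4873],0.51,0],[[-0.0662,0.0435,-0.4873],0.51,0],[[-0.0662,0.0435,-0.4873],0.51,0],[[-0.0662,0.0435,-0.4873],0.51,0],[[-0.0662,0.0435,-0.4873],0.51,0],[[-0.0662,0.0435,-0.4873],0.51,0],[[-0.0662,0.0435,-0.4873],0.51,0]]'

```text
clock: 15.15
eef_pos: [533.8, -283.8, 250.8]
eef_rot: [-1.573, 0.001, -0.388]
wrist_force: [-0.3, -0.7, -0.3]
finger_gap: 93.9
```

```bash
python3 - <<'E'
from h import *
st=manip.read_state(); print(st['joints'],st['eef_pos'],st['eef_rot'][2],go([533.5,-285,95],-.39))
a=cv2.resize(manip.camera('top')[170:240,335:435,::-1],None,fx=4,fy=4,interpolation=2); b=cv2.resize(manip.camera('scene')[150:255,140:240,::-1],None,fx=4,fy=4,interpolation=2)
cv2.imwrite('pics/k1.png',np.hstack([np.vstack([a,np.zeros((140,400,3),np.uint8)]),b]))
E
```

```text
[-0.54853088  0.39569849  1.28826165 -0.0017952   1.45786423 -1.73088941] [ 533.76482753 -283.84905625  250.81528266] -0.38823572586870236 [0.0002, 0.1558, -0.0012, 0.0018]
```

View pics/k1.png

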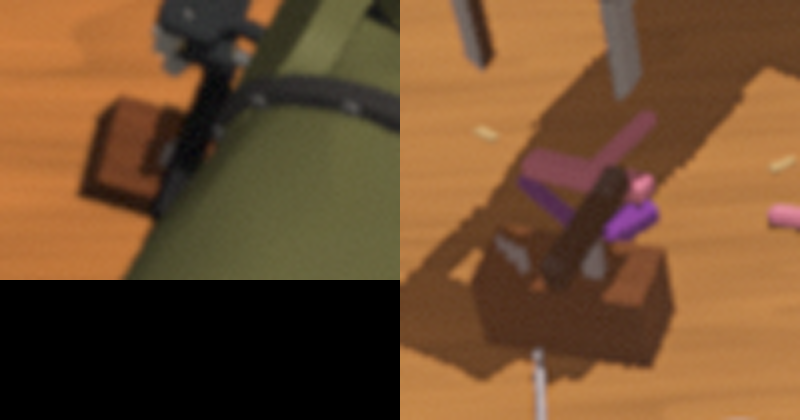

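```bash
python3 - <<'E'
from h import *
st=manip.read_state(); p=st['eef_pos']; a=st['eef_rot'][2]; zt=np.array([-np.sin(a),np.cos(a),0])
print(proj('scene',[p,p+47*zt,p-47*zt]),' seen tips',[140+85/4,150+65/4],[140+225/4,150+97/4])
print(tri([186.3,206.6],[384.6,205.3]))
for P in([533.5,-285,116],[537,-281,116],[533,-285,114]): print(P,proj('scene',[P]),proj('top',[P]))
E
```

```text
[[177.36038671 168.82834615]
 [193.72506471 172.29558257]
 [161.26147397 165.41538841]]  seen tips [161.25, 166.25] [196.25, 174.25]
(array([ 533.87526949, -285.31502361,  112.0182011 ]), np.float64(5.319168375874024))
[533.5, -285, 116] [[184.88304765 205.26601044]] [[383.38985547 205.0996514 ]]
[537, -281, 116] [[186.22492731 206.04426634]] [[381.75197319 203.68999275]]
[533, -285, 114] [[185.00112429 205.64083162]] [[383.16804882 205.44510603]]
```

Emit:
play_rows --series '[[[0,0.04,-0.001],0,0],[[0,0.08,-0.001],0,0],[[0,0.12,-0.001],0,0.1],[[0,0.145,-0.001],0,0.3],[[0,0.156,-0.001],0,0.5],[[0,0.156,-0.001],0,0.7],[[0,0.156,-0.001],0,0.85],[[0,0.156,-0.001],0,1],[[0,0.156,-0.001],0,1],[[0,0.156,-0.001],0,1],[[0,0.156,-0.001],0,1],[[0,0.156,-0.001],0,1],[[0,0.156,-0.001],0,1]]' --squeeze 30

```text
clock: 16.55
eef_pos: [533.3, -285.3, 95.1]
eef_rot: [-1.573, 0.0, -0.388]
wrist_force: [0.6, 1.1, 1.2]
finger_gap: 18.0
```

Emit:
play_rows --series '[[[0,-0.01,0],0,1],[[0,-0.03,0],0,1],[[0,-0.06,0],0,1],[[0,-0.1,0],0,1],[[0,-0.14,0],0,1],[[0,-0.18,0],0,1],[[0,-0.2,0],0,1],[[0,-0.2,0],0,1],[[0,-0.2,0],0,1]]'

```text
clock: 17.45
eef_pos: [533.1, -284.8, 294.0]
eef_rot: [-1.572, 0.002, -0.388]
wrist_force: [0.0, 0.4, -4.8]
finger_gap: 17.5
```

```bash
python3 -c "
from h import *
print(go([596,44,285],.9),manip.read_state()['wrist_force'],manip.read_state()['moment'])"
```

```text
[-0.0663, 0.009, 0.3281, -1.2884] [ 0.00568682  0.35133371 -4.80442313] [0.07101558 0.0017907  0.05190347]
```

Emit:
play_rows --series '[[[-0.007,0,0.033],-0.13,1],[[-0.014,0,0.066],-0.26,1],[[-0.021,0,0.1],-0.39,1],[[-0.028,0,0.14],-0.52,1],[[-0.035,0,0.18],-0.65,1],[[-0.042,0,0.22],-0.78,1],[[-0.05,0,0.26],-0.91,1],[[-0.058,0,0.3],-1.04,1],[[-0.0663,0.009,0.328],-1.17,1],[[-0.0663,0.009,0.328],-1.29,1],[[-0.0663,0.009,0.328],-1.29,1],[[-0.0663,0.009,0.328],-1.29,1],[[-0.0663,0.009,0.328],-1.29,1],[[-0.0663,0.009,0.328],-1.29,1],[[-0.0663,0.009,0.328],-1.29,1]]'

```text
clock: 18.95
eef_pos: [596.0, 43.5, 284.6]
eef_rot: [-1.57, 0.002, 0.9]
wrist_force: [0.3, 0.9, -3.5]
finger_gap: 17.7
```

```bash
python3 - <<'E'
from h import *
st=manip.read_state(); p=st['eef_pos']; print(st['joints'][5],p,st['eef_rot'],st['wrist_force'],st['moment'])
out=[]
for n,(x0,y0,x1,y1) in(('top',(205,120,305,220)),('scene',(255,125,355,225))):
    im=cv2.resize(manip.camera(n)[y0:y1,x0:x1,::-1],None,fx=4,fy=4,interpolation=2)
    out.append(im); print(n,'tip pred',(proj(n,[p-[0,0,85],p+[0,0,19],[596,44,174]])-[x0,y0]+.5)*4)
cv2.imwrite('pics/s1.png',np.hstack(out))
E
```

```text
-2.4587825425010066 [595.96953764  43.46935857 284.55676354] [-1.56976072  0.00187474  0.89990966] [ 0.26844352  0.85700607 -3.48987049] [ 0.11763561  0.0093364  -0.02984628]
top tip pred [[180.70807074 198.11532256]
 [168.55991104 140.67297255]
 [182.36633173 210.15727709]]
scene tip pred [[195.74338814 269.48606394]
 [202.72013946 146.68669275]
 [194.95958209 297.26062487]]
```

View pics/s1.png

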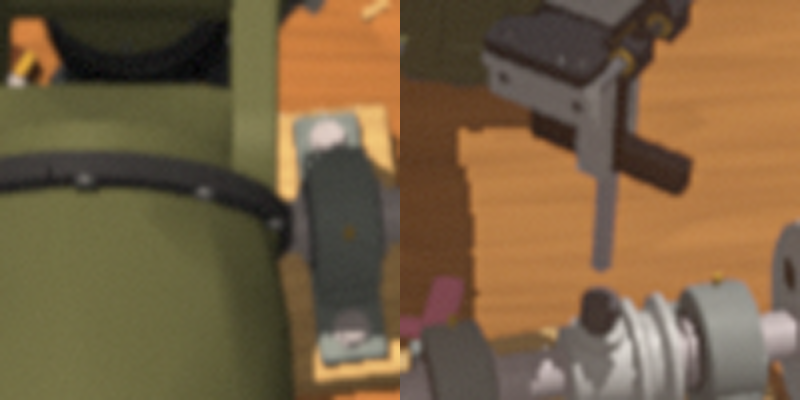

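Scene half: key hangs plumb, its tip at (600,270) just above the screw head (601,300), within about 2 mm of it. Subpixel comparison next.

```bash
python3 - <<'E'
from h import *
im=np.mean([manip.camera('scene').astype(np.float32) for _ in range(3)],0); p=manip.read_state()['eef_pos']
sat=(im[:,:,0]-im[:,:,2])/im.mean(2)
zz=np.arange(0,45,3.)
ax=proj('scene',[p-[0,0,85-z] for z in zz])
for r in range(178,197):
    row=sat[r,295:318]; bg=np.median(np.r_[row[:4],row[-3:]]); w=np.clip((bg-row)/bg,0,1); w[w<.25]=0
    i=np.arange(295,318); c=(w*i).sum()/max(w.sum(),1e-6); pa=np.interp(r,ax[::-1,1],ax[::-1,0]); print(r,round(c,2),'width',round(w.sum(),1),'pred',round(pa,2),round(c-pa,2))
print('tip pred',ax[0])
g=im[190:216,292:320].mean(2); m=(g<85).astype(np.uint8); k,l,st,ce=cv2.connectedComponentsWithStats(m); i=1+np.argmax(st[1:,4]); print(st[i],ce[i]+[292,190])
E
```

```text
178 305.92 width 3.6 pred 304.25 1.67
179 305.71 width 3.9 pred 304.25 1.46
180 305.65 width 3.9 pred 304.25 1.4
181 305.57 width 3.9 pred 304.19 1.38
182 305.54 width 3.9 pred 304.13 1.41
183 305.46 width 3.9 pred 304.07 1.38
184 305.39 width 3.9 pred 304.02 1.37
185 305.38 width 3.9 pred 303.96 1.42
186 305.35 width 3.9 pred 303.9 1.45
187 305.07 width 3.6 pred 303.85 1.22
188 305.01 width 3.6 pred 303.79 1.22
189 304.98 width 3.6 pred 303.73 1.24
190 304.96 width 3.7 pred 303.67 1.29
191 304.92 width 3.3 pred 303.62 1.3
192 304.9 width 1.4 pred 303.57 1.33
193 0.0 width 0.0 pred 303.57 -303.57
194 0.0 width 0.0 pred 303.57 -303.57
195 0.0 width 0.0 pred 303.57 -303.57
196 304.97 width 0.8 pred 303.57 1.4
tip pred [303.56898322 191.85831488]
[ 8  7 10 12 88] [303.89772727 202.77272727]
```

```bash
python3 -c "
from h import *
print(go([596.6,43.4,257],.9))"
```

```text
[0.0001, 0.0276, -0.0008, 0.0012]
```

Emit:
play_rows --series '[[[0,0.012,-0.0008],0,1],[[0,0.024,-0.0008],0,1],[[0,0.0276,-0.0008],0,1],[[0,0.0276,-0.0008],0,1],[[0,0.0276,-0.0008],0,1]]'

```text
clock: 19.7
eef_pos: [596.5, 43.3, 256.9]
eef_rot: [-1.569, 0.002, 0.901]
wrist_force: [0.3, 0.2, -3.5]
finger_gap: 17.9
```

Emit:
play_rows --series '[[[0,0.001,0],0,1],[[0,0.002,0],0,1],[[0,0.003,0],0,1],[[0,0.003,0],0,1]]'

```text
clock: 20.1
eef_pos: [596.7, 43.4, 254.4]
eef_rot: [-1.57, 0.001, 0.901]
wrist_force: [2.7, 1.1, -0.8]
finger_gap: 17.4
```

Emit:
play_rows --series '[[[0.0009,0,-0.0005],0,1],[[0.0009,0.0005,-0.0005],0,1],[[0.0009,0.001,-0.0005],0,1],[[0.0009,0.001,-0.0005],0,1]]'

```text
clock: 20.5
eef_pos: [597.6, 43.8, 253.4]
eef_rot: [-1.57, 0.001, 0.901]
wrist_force: [-0.4, 0.1, 0.1]
finger_gap: 17.5
```

Emit:
play_rows --series '[[[0,0.0015,0],0.03,1],[[0,0.002,0],0.07,1],[[0,0.002,0],0.11,1],[[0,0.002,0],0.15,1],[[0,0.002,0],0.19,1],[[0,0.002,0],0.23,1],[[0,0.002,0],0.27,1],[[0,0.002,0],0.31,1],[[0,0.002,0],0.35,1],[[0,0.002,0],0.39,1]]'

```text
clock: 21.5
eef_pos: [597.4, 43.9, 250.6]
eef_rot: [-1.57, 0.002, 0.51]
wrist_force: [0.2, 0.8, -3.7]
finger_gap: 17.6
```

Dropped into the hexagon with no contact force left. Pushing it home (bottom expected at TCP z ≈ 243).

Emit:
play_rows --series '[[[0,0.0015,0],0,1],[[0,0.003,0],0,1],[[0,0.0045,0],0,1],[[0,0.006,0],0,1],[[0,0.007,0],0,1],[[0,0.008,0],0,1],[[0,0.008,0],0,1]]'

```text
clock: 22.2
eef_pos: [597.5, 44.0, 243.5]
eef_rot: [-1.57, 0.001, 0.511]
wrist_force: [-1.8, 0.8, 5.8]
finger_gap: 17.9
```

```bash
python3 -c "
from h import *
s=manip.read_state();print(s['wrist_force'],s['moment'],s['joints'])"
```

```text
[-1.82886608  0.84958648  5.84763856] [0.37695888 0.39275683 0.17988948] [ 1.25522653e-02  3.87301935e-01  1.31645001e+00 -2.66557784e-04
  1.43899409e+00 -2.06947775e+00]
```

Emit:
play_rows --series '[[[0,0,0],0.1,1],[[0,0,0],0.2,1],[[0,0,0],0.3,1],[[0,0,0],0.4,1],[[0,0,0],0.5,1],[[0,0.0002,0],0.6,1],[[0,0.0002,0],0.7,1],[[0,0.0003,0],0.8,1],[[0,0.0003,0],0.9,1],[[0,0.0004,0],1.0,1],[[0,0.0004,0],1.1,1],[[0,0.0005,0],1.2,1],[[0,0.0005,0],1.3,1],[[0,0.0005,0],1.4,1],[[0,0.0006,0],1.5,1],[[0,0.0006,0],1.6,1]]'

```text
clock: 23.8
eef_pos: [597.7, 44.9, 242.9]
eef_rot: [-1.57, 0.001, -1.091]
wrist_force: [2.2, 5.1, 0.9]
finger_gap: 17.8
```

```bash
python3 -c "
from h import *
s=manip.read_state();print(s['wrist_force'],s['moment'])"
```

```text
[2.20175458 5.13152357 0.92626045] [ 1.24155026 -0.36437169  0.13652583]
```

Emit:
play_rows --series '[[[-0.0005,0,0.0005],0,1],[[-0.0006,0,0.0007],0.1,1],[[-0.0005,0,0.0008],0.2,1],[[-0.0005,0.0001,0.0009],0.3,1],[[-0.0004,0.0001,0.001],0.4,1],[[-0.0003,0.0002,0.0011],0.5,1],[[-0.0002,0.0002,0.0012],0.6,1],[[-0.0001,0.0003,0.0013],0.7,1],[[0,0.0003,0.0014],0.8,1],[[0.0001,0.0004,0.0015],0.9,1],[[0.0002,0.0004,0.0016],1.0,1],[[0.0003,0.0005,0.0016],1.1,1],[[0.0004,0.0005,0.0017],1.2,1],[[0.0005,0.0006,0.0018],1.3,1],[[0.0005,0.0006,0.0018],1.4,1],[[0.0006,0.0006,0.0019],1.5,1]]'

```text
clock: 25.4
eef_pos: [599.5, 45.2, 242.1]
eef_rot: [-1.572, -0.0, -2.591]
wrist_force: [-2.0, 1.0, -0.0]
finger_gap: 18.0
```

```bash
python3 -c "
from h import *
s=manip.read_state();print(s['wrist_force'],s['moment'])"
```

```text
[-2.0308903   1.03296185 -0.04823657] [0.16775444 0.40139512 0.13199599]
```

Emit:
play_rows --series '[[[0,0,0],0,0.8],[[0,0,0],0,0.6],[[0,0,0],0,0.5],[[0,0,0],0,0.5],[[0,-0.015,0],0,0.5],[[0,-0.04,0],0,0.5],[[0,-0.05,0],0,0.5],[[0,-0.05,0],0,0.5]]'

```text
clock: 26.2
eef_pos: [599.9, 45.1, 293.3]
eef_rot: [-1.571, 0.002, -2.59]
wrist_force: [0.1, 0.3, -1.5]
finger_gap: 46.9
```

```bash
python3 -c "
from h import *
print(go([598.4,44.6,292],-2.591+np.pi),go([598.4,44.6,242],-2.591+np.pi))"
```

```text
[0.0016, 0.0013, -0.0004, -3.141] [0.0016, 0.0513, -0.0004, -3.141]
```

Emit:
play_rows --series '[[[0.0016,0,0],-0.15,0.5],[[0.0016,0,0],-0.3,0.5],[[0.0016,0,0],-0.45,0.5],[[0.0016,0,0],-0.6,0.5],[[0.0016,0,0],-0.75,0.5],[[0.0016,0,0],-0.9,0.5],[[0.0016,0,0],-1.05,0.5],[[0.0016,0,0],-1.2,0.5],[[0.0016,0,0],-1.35,0.5],[[0.0016,0,0],-1.5,0.5],[[0.0016,0,0],-1.65,0.5],[[0.0016,0,0],-1.8,0.5],[[0.0016,0,0],-1.95,0.5],[[0.0016,0,0],-2.1,0.5],[[0.0016,0,0],-2.25,0.5],[[0.0016,0,0],-2.4,0.5],[[0.0016,0,0],-2.55,0.5],[[0.0016,0,0],-2.7,0.5],[[0.0016,0,0],-2.85,0.5],[[0.0016,0,0],-3.0,0.5]]'

```text
clock: 28.2
eef_pos: [598.3, 44.3, 291.8]
eef_rot: [-1.57, -0.0, 0.416]
wrist_force: [-0.8, -0.2, 0.6]
finger_gap: 46.9
```

```bash
python3 -c "
from h import *
print(manip.read_state()['eef_rot'][2],go([598.4,44.6,242],-2.591+np.pi))"
```

```text
0.4155515104413735 [0.0002, 0.0498, 0.0003, -0.135]
```

Emit:
play_rows --series '[[[0.0002,0,0.0003],-0.135,0.5],[[0.0002,0.02,0.0003],-0.135,0.5],[[0.0002,0.045,0.0003],-0.135,0.5],[[0.0002,0.0498,0.0003],-0.135,0.6],[[0.0002,0.0498,0.0003],-0.135,0.8],[[0.0002,0.0498,0.0003],-0.135,1],[[0.0002,0.0498,0.0003],-0.135,1],[[0.0002,0.0498,0.0003],-0.135,1],[[0.0002,0.0498,0.0003],-0.135,1],[[0.0002,0.0498,0.0003],-0.135,1]]' --squeeze 30

```text
clock: 29.2
eef_pos: [598.7, 44.7, 243.0]
eef_rot: [-1.571, -0.002, 0.551]
wrist_force: [0.0, 0.4, 5.4]
finger_gap: 17.7
```

```bash
python3 -c "
from h import *
s=manip.read_state();print(s['wrist_force'],s['moment'],s['eef_rot'][2])"
```

```text
[0.02826589 0.42715323 5.36554255] [ 0.12293015  0.07743647 -0.0050239 ] 0.5506230175108906
```

Emit:
play_rows --series '[[[0,0,0],0.08,1],[[0,0,0],0.16,1],[[0,0,0],0.24,1],[[0,0.0001,0],0.32,1],[[0,0.0001,0],0.4,1],[[0,0.0002,0],0.48,1],[[0,0.0002,0],0.56,1],[[0,0.0003,0],0.64,1],[[0,0.0003,0],0.7,1],[[0,0.0003,0],0.7,1]]'

```text
clock: 30.2
eef_pos: [598.7, 44.5, 242.8]
eef_rot: [-1.57, -0.001, -0.15]
wrist_force: [0.0, -0.9, -0.7]
finger_gap: 17.8
```

```bash
python3 -c "
from h import *
s=manip.read_state();print(s['wrist_force'],s['moment'],s['eef_rot'][2])"
```

```text
[ 0.01747949 -0.89387583 -0.71862083] [-0.26394323  0.13414051  0.013322  ] -0.1503594884263877
```

Emit:
play_rows --series '[[[0,0.0005,0],0.06,1],[[0,0.001,0],0.12,1],[[0,0.001,0],0.18,1],[[0,0.001,0],0.24,1],[[0,0.001,0],0.3,1]]'

```text
clock: 30.7
eef_pos: [598.7, 44.4, 242.6]
eef_rot: [-1.569, -0.002, -0.451]
wrist_force: [-0.5, -1.7, 6.0]
finger_gap: 17.7
```

```bash
python3 -c "
from h import *
s=manip.read_state();print(s['wrist_force'],s['moment'],s['eef_rot'][2])"
```

```text
[-0.50839681 -1.66578362  5.99449594] [-0.3130697   0.56093332  0.18311385] -0.45057832170863543
```

Emit:
play_rows --series '[[[0,0,0],0.06,1],[[0,0,0],0.12,1],[[0,0,0],0.18,1],[[0,0,0],0.24,1]]'

```text
clock: 31.1
eef_pos: [598.6, 44.4, 242.6]
eef_rot: [-1.569, -0.001, -0.69]
wrist_force: [-1.1, -2.2, 0.5]
finger_gap: 18.2
```

```bash
cat > st.py <<'E'
from h import *
s=manip.read_state();print(s['wrist_force'].round(1),s['moment'].round(3),s['eef_rot'][2].round(3),s['effort'][5].round(3))
E
python3 st.py
```

```text
[-1.1 -2.2  0.5] [-0.191  0.37   0.459] -0.69 -0.782
```

Emit:
play_rows --series '[[[0,0,0],0,1],[[0,0,0],0,1]]'

```text
clock: 31.3
eef_pos: [598.5, 44.3, 242.6]
eef_rot: [-1.569, -0.001, -0.687]
wrist_force: [-1.3, 0.0, 0.9]
finger_gap: 17.7
```

```bash
python3 st.py; python3 st.py
```

```text
[-1.3  0.   0.9] [-0.163  0.249  0.33 ] -0.687 0.514
[-1.3  0.   0.9] [-0.163  0.249  0.33 ] -0.687 0.514
```

Emit:
play_rows --series '[[[0,0,0],0.04,1],[[0,0,0],0.08,1],[[0,0,0],0.12,1]]'

```text
clock: 31.6
eef_pos: [598.5, 44.4, 242.6]
eef_rot: [-1.569, -0.001, -0.806]
wrist_force: [-1.2, -0.6, 1.1]
finger_gap: 18.1
```

```bash
python3 st.py
```

```text
[-1.2 -0.6  1.1] [-0.18   0.189  0.638] -0.806 -0.198
```

Emit:
play_rows --series '[[[0,0,0],-0.02,1],[[0,0,0],-0.02,0.8],[[0,0,0],-0.02,0.6],[[0,0,0],-0.02,0.5],[[0,0,0],-0.02,0.4],[[0,-0.015,0],-0.02,0.4],[[0,-0.04,0],-0.02,0.4],[[0,-0.06,0],-0.02,0.4],[[0,-0.1,0],-0.02,0.4],[[0,-0.1,0],-0.02,0.4]]'

```text
clock: 32.6
eef_pos: [599.1, 44.4, 347.9]
eef_rot: [-1.564, -0.007, -0.786]
wrist_force: [-0.2, 0.8, 0.4]
finger_gap: 56.4
```

```bash
python3 st.py; python3 -c "
from h import *
print(go([480,330,340],-.5))"
```

```text
[-0.2  0.8  0.4] [-0.041  0.039 -0.052] -0.786 0.005
[-0.2863, 0.0079, 0.1176, -0.2859]
```

Emit:
play_rows --series '[[[-0.07,0,0.03],0,0.4],[[-0.14,0,0.06],0,0.4],[[-0.21,0,0.09],0,0.4],[[-0.286,0,0.118],0,0.4],[[-0.286,0,0.118],0,0.4],[[-0.286,0,0.118],0,0.4],[[-0.286,0,0.118],0,0.4],[[-0.286,0,0.118],0,0.4],[[-0.286,0,0.118],0,0.4],[[-0.286,0,0.118],0,0.4]]'

```text
clock: 33.6
eef_pos: [481.2, 328.8, 346.8]
eef_rot: [-1.564, -0.007, -0.788]
wrist_force: [0.0, 1.3, -0.4]
finger_gap: 56.6
```

```bash
python3 swp.py|head -1; python3 - <<'E'
# flat angle of last record with splines: compare with record at a=-28 etc.
import json,numpy as np
R=[json.loads(l) for l in open('swp.jsonl')]
for n in('topmid','scenemid'):
    for r in R: print(n,round(r['a']),*np.array(r[n])[8:-8:3].round().astype(int))
E
python3 - <<'E'
from h import *
im=[]
for n,(x0,y0,x1,y1) in(('top',(195,110,320,210)),('scene',(235,140,360,240))):
    i=cv2.resize(manip.camera(n)[y0:y1,x0:x1,::-1],None,fx=3.2,fy=3.2,interpolation=2); im.append(i)
    print(n,(proj(n,[[598.4,44.6,156],[598.4,44.6,272]])-[x0,y0]+.5)*3.2)
cv2.imwrite('pics/end.png',np.hstack(im))
E
```

```text
-17.370737330127 270.14086745761927
topmid -34 89 98 114 127 145 174 201 217 221 221 219 217 212 201 186 177 179
topmid -20 90 99 119 139 148 153 168 191 202 205 206 205 203 200 191 181 181
topmid -2 91 101 121 141 158 171 173 175 191 212 210 200 197 196 193 188 186
topmid 15 92 102 123 145 161 173 185 197 200 194 191 200 195 185 182 184 189
topmid -28 89 99 117 132 141 158 186 206 215 216 214 211 208 201 188 178 180
topmid -17 82 91 106 118 125 138 158 169 169 160 149 140 132 123 113 118 145
scenemid -34 169 175 182 185 187 193 197 193 183 173 165 156 145 132 117 103 96
scenemid -20 169 174 182 188 190 191 190 188 182 174 166 156 145 132 117 104 97
scenemid -2 168 171 181 195 202 204 204 202 200 191 175 159 146 132 117 104 97
scenemid 15 169 173 176 182 187 188 185 183 181 180 179 171 155 135 117 104 97
scenemid -28 168 175 183 187 188 189 191 189 183 174 166 156 145 132 117 104 96
scenemid -17 164 168 173 171 163 154 147 140 133 125 117 110 105 101 98 95 93
top [[178.57060813 203.50895678]
 [168.43951105 156.13175789]]
scene [[220.15770571 206.9893866 ]
 [226.21773121 102.47052472]]
```

```bash
python3 - <<'E'
from h import *
now=manip.camera('scene')[:,:,::-1].astype(np.float32); old=cv2.resize(cv2.imread('pics/scene0.png'),(560,420),interpolation=cv2.INTER_AREA).astype(np.float32)
th=np.arange(0,360,2.)
for R_ in(40,46,52):
  S=[]
  for im in(old,now):
    a=np.radians(th); uv=proj('scene',W(np.c_[R_*np.sin(a),0*a+155,108+R_*np.cos(a)])).astype(np.float32)+[1.2,.6]
    uv=uv.astype(np.float32); S.append(cv2.remap(im.mean(2),uv[:,:1].copy(),uv[:,1:].copy(),2).ravel())
  F=[np.fft.rfft(s-s.mean()) for s in S]; print(R_,'harm',[abs(F[0][k]).round() for k in range(3,9)],[abs(F[1][k]).round() for k in range(3,9)])
  for k in(5,6): print(k,'rot deg mod',360/k,-(np.degrees(np.angle(F[1][k]/F[0][k]))/k))
from key import blob
for n,box in(('top',(230,140,275,180)),('scene',(285,155,325,190))):
    b=blob(n,box,95); print(n,b[0],b[1],b[2]); 
    print(proj(n,[[598.4,44.6,260]]))
E
```

```text
40 harm [np.float32(1237.0), np.float32(1148.0), np.float32(1954.0), np.float32(520.0), np.float32(478.0), np.float32(308.0)] [np.float32(1623.0), np.float32(938.0), np.float32(1621.0), np.float32(918.0), np.float32(615.0), np.float32(403.0)]
5 rot deg mod 72.0 15.543637
6 rot deg mod 60.0 -8.964557
46 harm [np.float32(1238.0), np.float32(1258.0), np.float32(2824.0), np.float32(650.0), np.float32(420.0), np.float32(270.0)] [np.float32(1748.0), np.float32(1200.0), np.float32(2126.0), np.float32(854.0), np.float32(685.0), np.float32(450.0)]
5 rot deg mod 72.0 18.10667
6 rot deg mod 60.0 -14.178725
52 harm [np.float32(1129.0), np.float32(1116.0), np.float32(2943.0), np.float32(809.0), np.float32(676.0), np.float32(340.0)] [np.float32(1638.0), np.float32(1292.0), np.float32(2002.0), np.float32(857.0), np.float32(703.0), np.float32(492.0)]
5 rot deg mod 72.0 18.187914
6 rot deg mod 60.0 -12.611015
top [250.16022099 165.57458564] [  2   1  41  39 543] ((256.7081298828125, 167.849853515625), (31.357690811157227, 46.971614837646484), 35.753883361816406)
[[247.505883   160.01580419]]
scene [305.33490566 175.01886792] [ 11   6  20  28 212] ((306.1922607421875, 174.4615020751953), (8.59785270690918, 32.172611236572266), 33.6900634765625)
[[304.98341158 175.12753495]]
```

Pulley-hole phase gives a net turn of −54° (expected −52°), and the handle blob sits where an upright key should be. Handing in.

```bash
python3 -c "
from h import *
print(manip.read_state()['clock']); print(manip.sign_off())"
```

```text
34.45
the job is handed in; nothing more can be done
None
```

The job is handed in at 34.5 s: the flat is up, the set screw is tight on it, and the key is standing in the screw. No verdict was reported.

- **Flat:** I turned the shaft by the big pulley's rim. Fits of the flat's shading agreed within 1.5° (26.8° top camera, 28.3° scene camera). After tightening, the pulley holes showed a net turn of −54°, against −52° wanted. That leaves the flat about 2° off straight up; the limit is 6.9°.
- **Key and screw:** The key found the socket with only a few newtons of contact. I turned the screw about 4.5 rad clockwise, regripping once. The last turning torque read about 0.64 N m, above the 0.5 aimed for but under 0.8. It read 0.33 N m at rest just before a final 0.12 rad turn.
- **Last checks:** After release, the handle in the scene camera was within about 1 pixel of where an upright key should be. The arm is clear of everything.

**What I could not confirm:**
- The shading check of the flat after tightening was useless, because the key's shadow fell on the shaft. I relied on the pulley holes instead.
- The top camera's outline of the handle merged with other dark areas, so only the scene camera confirms the key is upright.
- My picture limit was used up, so I did not see the final scene. I also did not measure whether the other things on the bench had moved.

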